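# Seat and clamp a modulator on its optical-table mount

### The job

The modulator module lies loose on the bed of the clamp mount, short of home and a little askew. Slide it gently back along the bed until its end face sits square and fully against the ledge, then turn the knurled thumbscrew above it clockwise until its rubber foot seats on the module and the resistance rises, and stop there: snug, not forced, because a hard clamp strains the crystal inside. Leave it clamped, and leave the other things on the table alone.

Things in the scene. Friction and masses are not known exactly. Their poses are not given: they have to be found in the camera images.
- mount: Fixed clamp mount. Origin: underside centre, on the table; x runs along the bed towards the ledge, z up. Flat aluminium bed 60 mm wide (y), top at z 30, x -73 to +40. Behind the ledge a post carries a black overarm, 24 mm wide, z 70 to 80, x +4 to +80, y 0, over the bed's end; the thumbscrew stands in it at x +18, y 0.
- ledge: Fixed aluminium ledge across the far end of the mount's bed, 60 mm wide (y), 12 mm high above the bed. Origin: foot of its face, at mount x +40, y 0, z 30; the face looks to the mount's -x.
- module: Loose grey modulator module, 100 (x) x 40 (y) x 30 (z) mm, about 0.3 kg; origin at its centre. Lies flat on the bed under the overarm, its x roughly along the mount's x. Windows in the long sides, brass socket on top. Home: its +x end flat on the ledge, centre at mount x -10, z 45. Its -x end is free to pinch across y; pushed while askew it jams on one corner of the ledge instead of turning square.
- thumbscrew: Steel thumbscrew, axis vertical, in the overarm. Origin: centre of its round knurled head, 26 mm diameter, 18 mm tall, 10 mm or more clear above the overarm. Clockwise seen from above tightens; it sinks 5 mm a turn. It runs freely at about 0.03 N m. At the start it is some 0.8 to 4.8 rad short of touching the module.
- screw_exit (a point): Where the screw leaves the overarm's underside (mount x +18, z 70). Below it is a rubber foot, 20 mm wide, on a lock-nut stem: how far it stands out differs (40 to 43 mm below the head's centre). Once it bears on the module, each further rad adds about 40 N of clamp force and 0.2 N m of resistance, felt also at rest; some of both springs back on release. Snug is about 25 N, 0.1 to 0.15 N m; under 10 N is loose, over 40 N forced.
- lens_post: Bystander: lens in a black ring, 40 mm wide, on a steel post, 117 mm tall in all; origin at the underside of its foot. Leave it alone.
- solvent: Bystander: small closed bottle with a blue cap, 28 mm diameter, 62 mm tall; origin at its underside. Leave it alone.
- driver: Bystander: screwdriver with a black handle, 160 mm long, lying on the table; origin below its middle. Leave it alone.

How it is judged:
By the outcome, as a careful person would: the job done as asked, in the order asked, and still so for the second after the job is handed in, with the robot touching nothing.
It also fails if it takes over 72 s, if anything falls off the work surface, if the arm or the gripper's body presses on something with over 40 N, if the wrist force passes 120 N, or if a joint passes its speed limit or range.

### The arm

A 6-joint arm with a two-finger parallel gripper is mounted at the origin on the work surface. World frame = base frame: x ahead of the robot, y to its left, z up, the work surface at z = 0. Lengths are in mm, angles in rad, forces in N, time in s.
With the tool pointing down it reaches from about 275 to 850 mm from the base axis. Payload 19 kg.
Tool frame: the origin (TCP) lies on the centre line of the jaws, within the pads' length; the fingertips stand 11 mm ahead of it and the grasp point (between the pads) lies 8 mm behind it; x points along the fingers, y is the direction in which the jaws open and shut, and the axes are right-handed (so a half turn about x gives the same grasp; the last joint's range is limited). The gripper opens to 85 mm and grips with 20 to 120 N. Pads are 22 mm wide; open, the fingers measure 114 mm over their backs; the gripper's body (76 mm by 85 mm) begins 54 mm behind the grasp point. The pads swing forward as they close: fully open they stand 13 mm farther back than shut.
Start: joints at [-0.134, 0.15, 1.437, -0, 1.554, -0.134], TCP at [574.971, -0.016, 242.267] pointing down, gripper open.
Joint ranges: [-2.8, 2.8], [-0.68, 2.1], [0.12, 2.68], [-1.39, 4.53], [0.16, 2.79], [-2.81, 2.81]. Speed limits (rad/s): [1.89, 1.89, 2.22, 3.01, 3.01, 3.01].

### API

Orientations are given as a unit quaternion [w, x, y, z].
In Python, from workcell import manip gives the robot as it stands.
- The arm moves only by the shell command python3 -m crank 'ROWS'. ROWS is JSON, a list of rows, each a list of 7 numbers: the turn, a rotation vector about the tool's x, y, z in degrees, then the shift along the tool's x, y, z in m, then the finger opening in m, from 0 to 0.0854. A call has 1 to 20 rows; each row shifts and turns the commanded pose from where the row before left it, along the tool's axes as they then stand; what a row does not reach is not made up. A row lasts 1/8 s, in which the tool goes at most 62.5 mm and 10.7 degrees, less where a joint would pass 70% of its speed; a pose out of reach is approached as far as the arm can. A call with a gripper value outside its range is refused whole. The fingers move at their own pace and stop on an object; the grip force is fixed at half the most. Time passes only in rows, so rows that do not move let the fingers close. It gives the time, the measured TCP pose, the force and the opening at its end, in the units of the state.
- manip.read_state(): the state, without advancing time (a new reading comes with each control period).
- manip.grab_frame(name): name is "scene" or "side" or "wrist"; returns a dict with "frame" (420x560x3 uint8, red, green, blue), "z_map" (420x560 float32, mm along the optical axis (not along the pixel's ray), 0 where there is no reading), "fovy" (degrees; the focal length in pixels is half the picture's height over the tangent of half this angle, whatever the lens; pixels are square), "cx", "cy" (the principal point, pixels), "k1" (the pictures are not rectified: a ray, as slopes to the right and down, at radius r is drawn at 1 + k1 r^2 times it, then the intrinsics apply), "origin" and "attitude" of the camera in the world; the wrist camera has in their place "T_tool_cam" (4x4, takes a point from camera to tool coordinates, whose origin is the TCP and whose axes are the tool frame's). Camera axes: x right, y down, z forward; pixel columns grow to the right and rows downward; lengths in mm; the calibration is good to about 2 mm. A picture is of the moment at which its call begins: read the wrist's pose just before it.
- manip.job_done(): hands the job in, once; it reports no verdict.
The state is a dict: "t": time; "joint_pos": joint angles; "dq": joint speeds; "joint_torque": joint torques, N m; "position": TCP position; "orientation": TCP orientation; "ft_force": force on the tool from outside, world axes, zero at the start; "moment": the same for the moment, N m; "opening": finger opening in mm.
Only numpy, scipy, OpenCV 4.12 (cv2) and the standard library are available. Lean on these libraries where they do the work, as an engineer would, in place of code of your own. Each camera call takes 0.05 s, during which the arm holds its last target.

## Working session

There is one attempt and no reset: what is moved stays moved. The work goes in short steps, Python scripts to look and compute and a shell command to move; the robot and the scene stay as the last step left them, time stands still between calls to the robot, and variables do not carry over. Pictures are saved under pics/ and viewed, and the job is handed in when it is done.

```bash
ls; mkdir -p pics; cat > h.py <<'E'
import numpy as np, cv2
from workcell import manip
from scipy.spatial.transform import Rotation as R
def rot(a):
    a=np.array(a,float)
    return a if a.shape==(3,3) else R.from_quat([a[1],a[2],a[3],a[0]]).as_matrix()
def grab(n,save=None):
    s=manip.read_state(); d=manip.grab_frame(n)
    if n=='wrist':
        T=np.array(d['T_tool_cam']); Rt=rot(s['orientation'])
        d['R']=Rt@T[:3,:3]; d['o']=np.array(s['position'])+Rt@T[:3,3]
    else:
        d['R']=rot(d['attitude']); d['o']=np.array(d['origin'])
    d['f']=210/np.tan(np.radians(d['fovy'])/2)
    if save: cv2.imwrite('pics/'+save,d['frame'][:,:,::-1])
    return d
def rays(d,px):
    px=np.atleast_2d(np.array(px,float)); q=np.c_[(px[:,0]-d['cx'])/d['f'],(px[:,1]-d['cy'])/d['f']]
    u=q.copy()
    for _ in range(20): u=q/(1+d['k1']*(u**2).sum(1,keepdims=True))
    return np.c_[u,np.ones(len(u))]
def onz(d,px,z):
    w=rays(d,px)@d['R'].T
    return d['o']+w*((z-d['o'][2])/w[:,2])[:,None]
def dep(d,px):
    px=np.atleast_2d(px).astype(int)
    return d['o']+(rays(d,px)*d['z_map'][px[:,1],px[:,0]][:,None])@d['R'].T
def cloud(d):
    v,u=np.mgrid[0:420,0:560]; p=np.c_[u.ravel(),v.ravel()]
    P=dep(d,p).reshape(420,560,3); P[d['z_map']==0]=np.nan
    return P
E
python3 - <<'E'
from h import *
print(manip.read_state())
for n in('scene','side','wrist'):
    d=grab(n,n+'0.png'); print(n,d['o'],d['R'],d['f'],d['k1'],d['cx'],d['cy'])
E
```

```text
pics
{'t': 0.0, 'joint_pos': array([-1.33953000e-01,  1.50990996e-01,  1.43798441e+00, -2.01569947e-05,
        1.55381904e+00, -1.34007621e-01]), 'dq': array([ 0.00080076, -0.0005587 ,  0.00079437, -0.0008628 , -0.00115837,
       -0.0002726 ]), 'joint_torque': array([ 9.08163997e-05, -7.13061190e+01, -5.70858908e+01, -1.86872212e-04,
        9.14935896e-03,  2.21375326e-04]), 'position': array([5.74777120e+02, 3.09263463e-02, 2.41695819e+02]), 'orientation': array([ 0.49968008,  0.49972288,  0.50034722, -0.50024945]), 'ft_force': array([ 0.34149758, -0.55869528, -0.51610723]), 'moment': array([ 0.04123431, -0.00357633,  0.00647794]), 'opening': 85.40826440932359}
scene [ 981.33831088 -129.72415704  751.67770084] [[ 0.39936133  0.78169442 -0.47902438]
 [ 0.91677864 -0.34349202  0.2037895 ]
 [-0.00523994 -0.52054497 -0.85381818]] 486.0732730753332 -0.13135377059888936 277.73195454632275 217.6321543286603
side [495.88581065 512.40549938 608.48936919] [[-0.97779807 -0.1597464   0.13561723]
 [-0.20912114  0.70252973 -0.68023549]
 [ 0.01339003 -0.69349338 -0.72033856]] 443.3453547893749 -0.06286854296283942 275.46400929120165 202.0803596386151
wrist [575.35196137  68.62745681 373.94939357] [[ 9.99999114e-01  5.79532028e-04 -1.19865155e-03]
 [ 2.28138098e-04 -9.61565565e-01 -2.74575331e-01]
 [-1.31170725e-03  2.74574814e-01 -9.61564845e-01]] 358.3072177649162 0.03255218676273596 276.7656527734946 210.83052689801463
```

View pics/scene0.png

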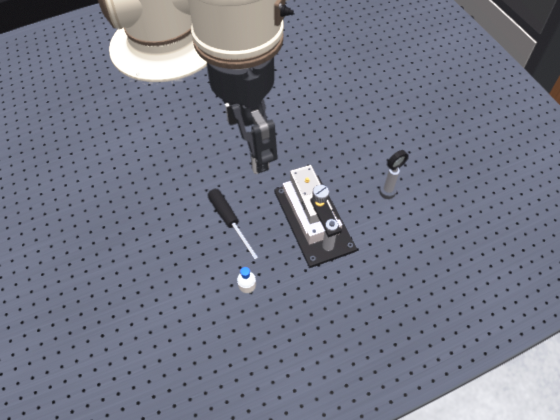

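View pics/side0.png

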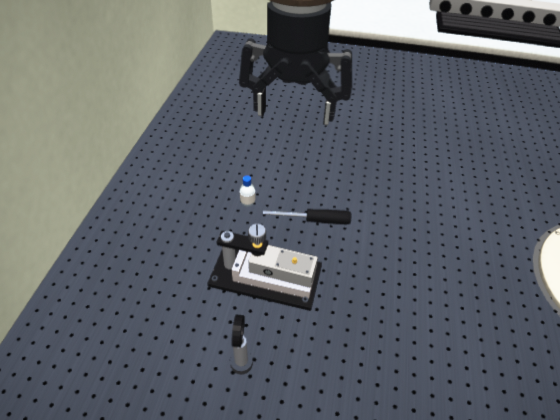

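View pics/wrist0.png

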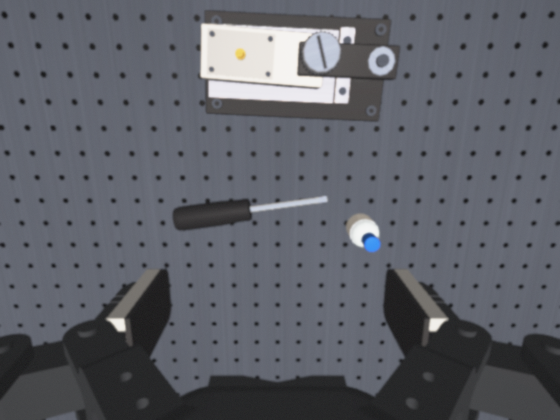

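The wrist view shows the mount at the top (u 200–400, v 10–120), the screw head at (322,52), and the overarm running right to a post at (382,60). The module's free end is at the left (u≈202). I'll measure these now.

```bash
python3 - <<'E'
from h import *
d=grab('wrist')
c=d['frame'][0:130,190:410,::-1]
cv2.imwrite('pics/w0z.png',cv2.resize(c,None,fx=3.6,fy=3.6,interpolation=cv2.INTER_CUBIC))
P=cloud(d)
for (u,v) in [(322,52),(312,60),(382,60),(360,50),(240,30),(215,70),(260,70),(300,85),(345,92),(347,35),(220,90),(330,95),(215,112),(300,112)]:
    print((u,v),P[v,u].round(1))
for n in('scene','side'):
    d=grab(n); 
    c=d['frame'][150:275,265:365,::-1] if n=='scene' else d['frame'][215:310,200:330,::-1]
    cv2.imwrite(f'pics/{n}0z.png',cv2.resize(c,None,fx=5,fy=5,interpolation=cv2.INTER_CUBIC)[:600])
E
```

```text
(322, 52) [605.2 104.3 114.1]
(312, 60) [598.7  99.5 113.4]
(382, 60) [652.2 102.2  88.9]
(360, 50) [637.3 110.1  81. ]
(240, 30) [545.9 127.6  59.9]
(215, 70) [524.8  98.2  61.3]
(260, 70) [561.3  98.4  60.3]
(300, 85) [594.1  86.8  61. ]
(345, 92) [634.5  82.   43.5]
(347, 35) [633.6 126.9  43.2]
(220, 90) [523.4  84.3  29.8]
(330, 95) [623.3  80.   31.1]
(215, 112) [514.9  65.   11.4]
(300, 112) [597.7  65.    9.4]
```

View pics/w0z.png

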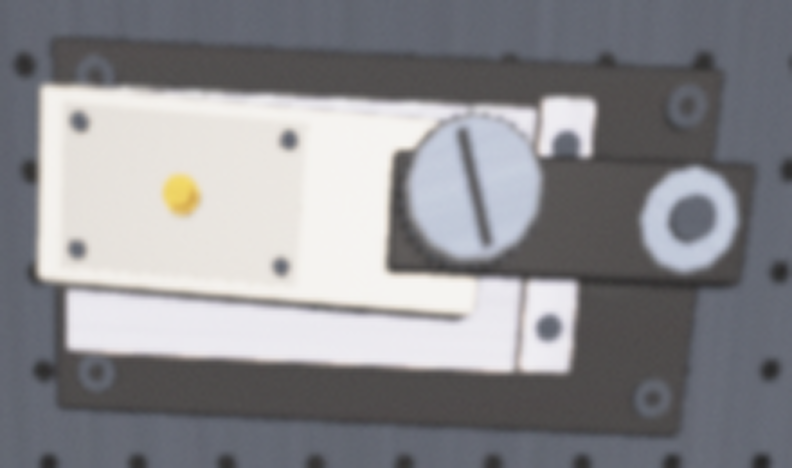

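View pics/scene0z.png

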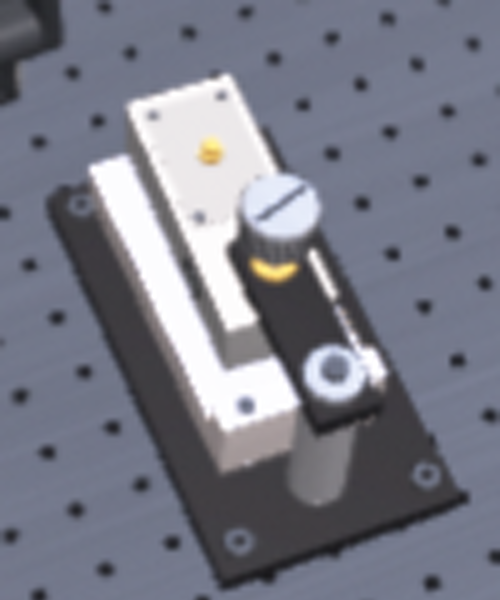

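View pics/side0z.png

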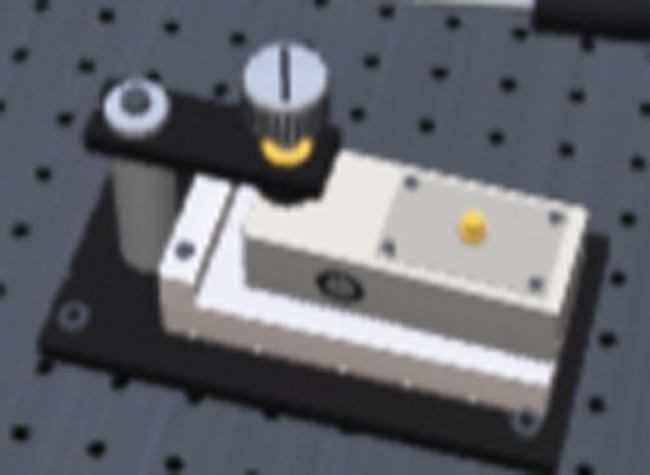

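```bash
python3 - <<'E'
from h import *
d=grab('wrist')
def z(p): return np.array(p,float)/3.6+[190,0]
def pt(n,p,h): print(n,onz(d,[z(p)],h)[0].round(1))
pt('bed nearleft -73,-30',(66,350),30)
pt('ledge face bot 40,-30 z42',(520,370),42)
pt('ledge face top 40,30 z42',(540,96),42)
pt('ledge back bot',(570,374),42); pt('ledge back top',(594,99),42)
pt('arm end bot',(388,271),80);pt('arm end top',(394,151),80)
pt('arm far bot',(742,285),80);pt('arm far top',(755,165),80)
pt('post',(690,218),88)
pt('mod -x +y',(40,84),60);pt('mod -x -y',(38,278),60);pt('mod +x -y',(468,313),60);pt('mod edge',(405,116),60)
pt('plateLT',(53,38),10);pt('plateLB',(58,406),10);pt('plateRT',(722,70),10);pt('plateRB',(682,435),10)
pt('head',(474,186),115)
E
```

```text
bed nearleft -73,-30 [512.6  78.1  30. ]
ledge face bot 40,-30 z42 [626.1  73.2  42. ]
ledge face top 40,30 z42 [627.8 133.5  42. ]
ledge back bot [638.4  72.2  42. ]
ledge back top [640.3 132.8  42. ]
arm end bot [591.3  92.8  80. ]
arm end top [592.1 116.   80. ]
arm far bot [666.7  89.7  80. ]
arm far top [667.1 112.9  80. ]
post [652.4 102.   88. ]
mod -x +y [515.6 132.2  60. ]
mod -x -y [512.6  92.8  60. ]
mod +x -y [610.9  85.4  60. ]
mod edge [595.5 126.1  60. ]
plateLT [510.  152.7  10. ]
plateLB [506.   64.2  10. ]
plateRT [678.3 145.3  10. ]
plateRB [675.9  56.6  10. ]
head [605.  104.4 115. ]
```

```bash
python3 - <<'E'
from h import *
s=manip.read_state(); print(rot(s['orientation']).round(3)); print(np.array(manip.grab_frame('wrist')['T_tool_cam']).round(3),s['moment'],s['ft_force'])
E
```

```text
[[-0.  1.  0.]
 [ 0.  0. -1.]
 [-1. -0. -0.]]
[[   0.      -0.275    0.962 -132.174]
 [   1.       0.      -0.       0.408]
 [  -0.       0.962    0.275  -68.637]
 [   0.       0.       0.       1.   ]] [-0.06956024  0.01319556  0.03361673] [-0.76086562 -0.59511715  0.72066635]
```

```bash
python3 -m crank '[[0,0,0,0,-0.020,-0.040,0.085],[0,0,0,0,-0.020,-0.040,0.085],[0,0,0,0.02,-0.009,-0.0315,0.085],[-10.7,0,0,0.02,0,0,0.085],[-10.7,0,0,0.02,0,0,0.085],[-10.7,0,0,0,0,0,0.085],[-10.7,0,0,0,0,0,0.085],[-10.7,0,0,0,0,0,0.085],[-10.7,0,0,0,0,0,0.085],[-10.7,0,0,0,0,0,0.085],[-10.7,0,0,0,0,0,0.085],[0,0,0,0,0,0,0.085]]'
python3 - <<'E'
from h import *
s=manip.read_state(); print(s['joint_pos'].round(3),s['position'],rot(s['orientation']).round(3),s['t'])
d=grab('wrist','w1.png')
E
```

```text
t: 1.9
position: [526.0, 111.5, 182.3]
orientation: [0.707, 0.027, 0.707, -0.027]
ft_force: [0.4, 0.9, 1.2]
opening: 85.3
[ 0.066  0.101  1.615 -0.     1.426 -1.428] [525.9523282  111.47043269 182.29446852] [[-0.     0.078  0.997]
 [-0.     0.997 -0.078]
 [-1.    -0.    -0.   ]] 1.9
```

View pics/w1.png

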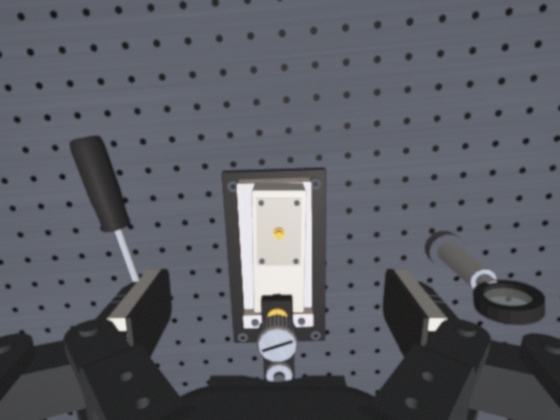

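Wrist view: the module is at u 252–305, v 190–310, nearly aligned with the image axes. The screw head is at (277,345) and the ledge at v≈320.

```bash
python3 - <<'E'
from h import *
d=grab('wrist')
c=d['frame'][160:350,215:335,::-1]
cv2.imwrite('pics/w1z.png',cv2.resize(c,None,fx=3.1,fy=3.1,interpolation=cv2.INTER_CUBIC))
g=cv2.createCLAHE(4,(8,8)).apply(cv2.cvtColor(c.copy(),cv2.COLOR_BGR2GRAY))
P=cloud(d)
# module top by depth
m=(abs(P[:,:,2]-60)<5)&(P[:,:,0]>495)&(P[:,:,0]<640)&(abs(P[:,:,1]-108)<40)
n,l,st,_=cv2.connectedComponentsWithStats(m.astype(np.uint8)); k=1+st[1:,4].argmax(); m=l==k
print(st[k])
# edges per row
L=[];Rr=[]
for v in range(st[k][1]+6,st[k][1]+st[k][3]-10,2):
    us=np.where(m[v])[0]; L.append((us.min()-.5,v)); Rr.append((us.max()+.5,v))
for E in (L,Rr):
    Q=onz(d,E,60); p=np.polyfit(Q[:,0],Q[:,1],1); print('edge slope deg',np.degrees(np.arctan(p[0])),'y@563',np.polyval(p,563),'std',np.std(Q[:,1]-np.polyval(p,Q[:,0])))
Tp=[]
for u in range(st[k][0]+6,st[k][0]+st[k][2]-6,2):
    vs=np.where(m[:,u])[0]; Tp.append((u,vs.min()-.5))
Q=onz(d,Tp,60); p=np.polyfit(Q[:,1],Q[:,0],1); print('end slope',-np.degrees(np.arctan(p[0])),'x@112',np.polyval(p,112))
for pp in [(277,345),(278,376)]: print(P[pp[1],pp[0]])
E
```

```text
[ 251  188   55  125 5796]
edge slope deg -4.354402224706147 y@563 88.80185556240383 std 0.2590514295837881
edge slope deg -4.505826032101337 y@563 128.72740840834115 std 0.21834398371609817
end slope -4.519271849534325 x@112 512.3984323154116
[604.07675832 104.35361634 113.95299885]
[650.31450158 101.35631415  87.44182478]
```

View pics/w1z.png

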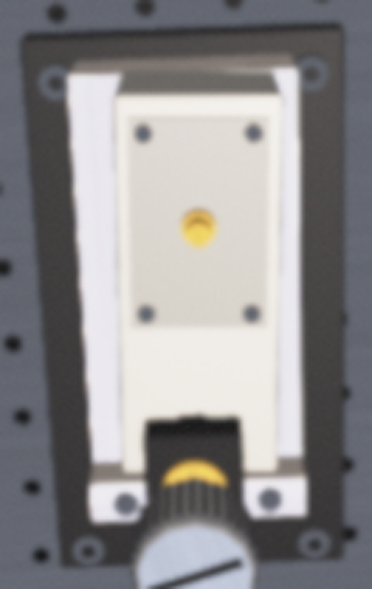

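```bash
python3 - <<'E'
from h import *
d=grab('wrist')
def ln(n,a,b,h):
    A,B=onz(d,np.array([a,b])/3.1+[215,160],h); D=B-A
    print(n,A.round(1)[:2],B.round(1)[:2],'deg',np.degrees(np.arctan2(D[1],D[0])).round(2))
ln('bedL',(67,75),(90,460),30);ln('bedR',(299,75),(303,458),30)
ln('plL',(22,36),(62,566),10);ln('plR',(341,26),(344,557),10);ln('plend',(341,26),(22,36),10)
ln('ledgefacetop',(88,483),(306,473),42);ln('ledgeback',(88,522),(308,516),42);ln('mod end',(122,470),(278,470),60)
ln('bolts',(55,82),(88,551),10);ln('boltsR',(312,73),(315,544),10)
ln('arm',(145,421),(242,419),80)
E
```

```text
bedL [512.9  79. ] [625.6  73. ] deg -3.02
bedR [517.8 139.2] [629.9 134.1] deg -2.6
plL [504.9  65.2] [674.1  57.2] deg -2.7
plR [509.3 153.1] [678.  146.3] deg -2.3
plend [509.3 153.1] [504.9  65.2] deg -92.84
ledgefacetop [625.6  73.5] [627.3 134. ] deg 88.34
ledgeback [637.8  72.2] [640.9 133.8] deg 87.16
mod end [611.4  85.5] [614.7 125.6] deg 85.38
bolts [518.5  72.8] [669.4  66. ] deg -2.58
boltsR [521.8 144.5] [672.6 137.5] deg -2.66
arm [586.9  94.6] [588.2 117.3] deg 86.68
```

```bash
python3 -m crank '[[0,0,0,0.04,0,0,0.085],[0,0,0,0.04,0,0,0.085],[0,0,0,0.03,0,-0.001,0.075],[0,0,0,0.02,0,-0.001,0.07],[0,0,0,0.005,0,0,0.06],[0,0,0,0,0,0,0.052]]'
python3 - <<'E'
from h import *
s=manip.read_state(); print(s['position'],s['ft_force'],s['opening'],s['moment'])
d=grab('wrist','w2.png')
E
```

```text
t: 2.8
position: [524.2, 111.6, 47.7]
orientation: [0.707, 0.028, 0.707, -0.028]
ft_force: [0.3, -0.7, 1.2]
opening: 52.0
[524.19802315 111.64696881  47.68124915] [ 0.29153813 -0.67407159  1.20283318] 51.95473655629788 [ 0.05527199 -0.01770129  0.03041028]
```

View pics/w2.png

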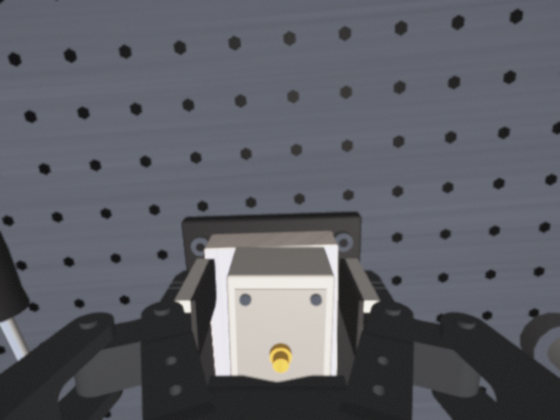

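The jaws straddle the module's free end evenly (pads at u≈205 and 345, module 230–333). Next I close them.

```bash
python3 -m crank '[[0,0,0,0,0,0,0.044],[0,0,0,0,0,0,0.034],[0,0,0,0,0,0,0.034],[0,0,0,0,0,0,0.034],[0,0,0,0,0,0,0.034]]'
python3 - <<'E'
from h import *
s=manip.read_state(); print(s['position'],s['ft_force'],s['opening'],s['moment'])
E
```

```text
t: 3.48
position: [524.5, 111.8, 48.4]
orientation: [0.707, 0.027, 0.706, -0.027]
ft_force: [-2.5, 1.0, 8.0]
opening: 38.8
[524.47742314 111.75610411  48.42110906] [-2.46976132  1.04178431  8.0222826 ] 38.78198088916627 [0.07776193 0.30705899 0.04474567]
```

```bash
python3 -m crank '[[-0.6,0,0,-0.0003,-0.001,0,0.034],[-0.6,0,0,-0.0003,-0.001,0,0.034],[-0.65,0,0,0,-0.001,0.001,0.034],[0,0,0,0,-0.0007,0.002,0.034],[0,0,0,0,0,0.002,0.034],[0,0,0,0,0,0.002,0.034],[0,0,0,0,0,0.001,0.034],[0,0,0,0,0,0,0.034]]'
python3 - <<'E'
from h import *
s=manip.read_state(); print(s['position'],s['ft_force'],s['opening'],s['moment']);o=rot(s['orientation']);print(np.degrees(np.arctan2(-o[0,1],o[1,1])))
d=grab('scene'); c=d['frame'][150:275,265:365,::-1]
cv2.imwrite('pics/s3.png',cv2.resize(c,None,fx=4.8,fy=4.8,interpolation=cv2.INTER_CUBIC))
d=grab('side'); c=d['frame'][205:310,200:330,::-1]
cv2.imwrite('pics/d3.png',cv2.resize(c,None,fx=5,fy=5,interpolation=cv2.INTER_CUBIC))
E
```

```text
t: 4.47
position: [531.2, 107.5, 48.4]
orientation: [0.706, 0.016, 0.707, -0.016]
ft_force: [-10.4, 1.2, 15.4]
opening: 38.9
[531.20394386 107.45059388  48.38998369] [-10.35309369   1.19049826  15.35897665] 38.88282957649468 [0.21667418 1.45863268 0.04920677]
-2.533581838934785
```

View pics/s3.png

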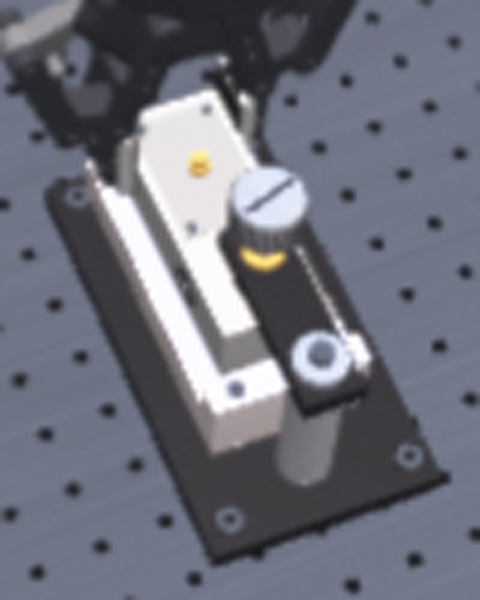

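View pics/d3.png

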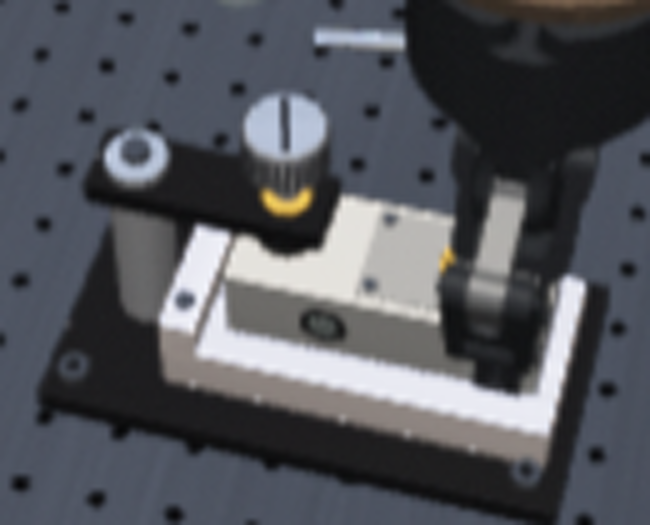

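Both views show the module square with the bed, with about 7 mm still to go. It's pressed down with about 15 N, so I'll ease up slightly and continue.

```bash
python3 -m crank '[[0,0,0,-0.001,0,0,0.034],[0,0,0,-0.0005,0,0.0015,0.034],[0,0,0,0,0,0.002,0.034],[0,0,0,0,0,0,0.034]]'; python3 -m crank '[[0,0,0,0,0,0.001,0.034],[0,0,0,0,0,0.001,0.034],[0,0,0,0,0,0,0.034]]'
```

```text
t: 5.08
position: [535.3, 107.3, 49.2]
orientation: [0.707, 0.016, 0.707, -0.016]
ft_force: [0.8, 0.8, -2.9]
opening: 38.8
t: 5.45
position: [537.3, 107.3, 49.3]
orientation: [0.707, 0.016, 0.707, -0.016]
ft_force: [-0.1, 0.3, -2.3]
opening: 39.1
```

```bash
python3 -m crank '[[0,0,0,0.0004,0,0.0005,0.034],[0,0,0,0,0,0.0005,0.034],[0,0,0,0,0,0,0.034]]'; python3 -m crank '[[0,0,0,0,0,0.0005,0.034],[0,0,0,0,0,0.0005,0.034],[0,0,0,0,0,0,0.034]]'
```

```text
t: 5.82
position: [537.4, 107.4, 48.8]
orientation: [0.706, 0.016, 0.708, -0.016]
ft_force: [-8.9, 0.7, 2.0]
opening: 38.7
t: 6.2
position: [537.4, 107.5, 48.6]
orientation: [0.705, 0.016, 0.708, -0.016]
ft_force: [-17.8, 0.6, 5.7]
opening: 38.8
```

```bash
python3 - <<'E'
from h import *
s=manip.read_state(); print(s['position'],s['ft_force'],s['opening'],s['moment']);o=rot(s['orientation']);print(np.degrees(np.arctan2(-o[0,1],o[1,1])))
d=grab('scene'); c=d['frame'][150:275,265:365,::-1]
cv2.imwrite('pics/s4.png',cv2.resize(c,None,fx=4.8,fy=4.8,interpolation=cv2.INTER_CUBIC))
d=grab('side'); c=d['frame'][205:310,200:330,::-1]
cv2.imwrite('pics/d4.png',cv2.resize(c,None,fx=5,fy=5,interpolation=cv2.INTER_CUBIC))
E
```

```text
[537.40109262 107.45539803  48.56744579] [-17.80205267   0.61753964   5.71669701] 38.82690312832122 [ 0.02319292  2.42725514 -0.23365908]
-2.5436483242294714
```

View pics/s4.png

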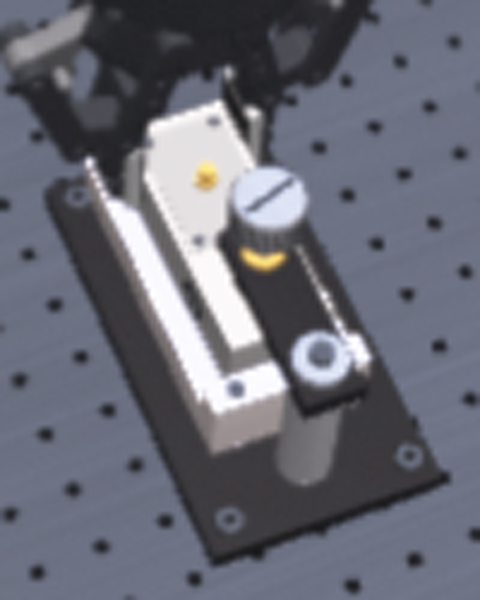

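View pics/d4.png

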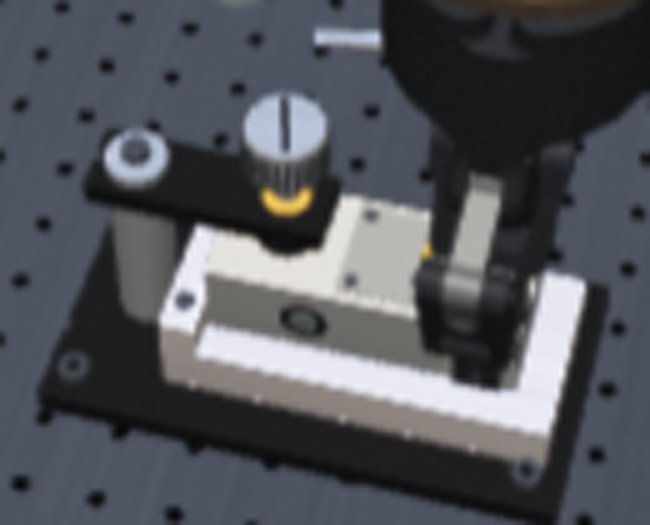

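```bash
cat > m.py <<'E'
from h import *
s=manip.read_state(); print(s['position'].round(2),s['ft_force'].round(1),s['opening'].round(1),s['moment'].round(3),s['joint_pos'][5].round(3));o=rot(s['orientation']);print('yaw',np.degrees(np.arctan2(-o[0,1],o[1,1])))
E
for i in 1 2 3; do python3 -m crank '[[0.15,0,0,0,0,0,0.034],[0,0,0,0,0,0,0.034]]' >/dev/null; python3 m.py; done
```

```text
Traceback (most recent call last):
  File "m.py", line 2, in <module>
    s=manip.read_state(); print(s['position'].round(2),s['ft_force'].round(1),s['opening'].round(1),s['moment'].round(3),s['joint_pos'][5].round(3));o=rot(s['orientation']);print('yaw',np.degrees(np.arctan2(-o[0,1],o[1,1])))
                                                                              ^^^^^^^^^^^^^^^^^^
AttributeError: 'float' object has no attribute 'round'
Traceback (most recent call last):
  File "m.py", line 2, in <module>
    s=manip.read_state(); print(s['position'].round(2),s['ft_force'].round(1),s['opening'].round(1),s['moment'].round(3),s['joint_pos'][5].round(3));o=rot(s['orientation']);print('yaw',np.degrees(np.arctan2(-o[0,1],o[1,1])))
                                                                              ^^^^^^^^^^^^^^^^^^
AttributeError: 'float' object has no attribute 'round'
Traceback (most recent call last):
  File "m.py", line 2, in <module>
    s=manip.read_state(); print(s['position'].round(2),s['ft_force'].round(1),s['opening'].round(1),s['moment'].round(3),s['joint_pos'][5].round(3));o=rot(s['orientation']);print('yaw',np.degrees(np.arctan2(-o[0,1],o[1,1])))
                                                                              ^^^^^^^^^^^^^^^^^^
AttributeError: 'float' object has no attribute 'round'
```

```bash
sed -i "s/s\['opening'\].round(1)/round(s['opening'],2)/" m.py; python3 m.py
```

```text
[537.5  107.83  48.63] [-16.5   5.8   5.3] 38.87 [0.826 2.329 0.148] -1.462
yaw -2.978912142204663
```

```bash
for i in 1 2 ; do python3 -m crank '[[0.2,0,0,0,0,0,0.034],[0,0,0,0,0,0,0.034]]' >/dev/null; python3 m.py; done
```

```text
[537.56 107.84  48.51] [-13.5   5.3   1.5] 38.94 [0.857 2.112 0.21 ] -1.459
yaw -3.1778963750227414
[537.61 108.02  48.54] [-13.9   6.4   3.5] 39.09 [1.139 2.056 0.431] -1.456
yaw -3.3648281133076425
```

```bash
python3 -m crank '[[0,0,0,0,-0.0006,0.0003,0.034],[0,0,0,0,0,0,0.034]]' >/dev/null; python3 m.py;  python3 -m crank '[[0,0,0,0,-0.0004,0.0003,0.034],[0,0,0,0,0,0,0.034]]' >/dev/null; python3 m.py
```

```text
[537.59 107.75  48.49] [-16.5  10.6   2.9] 38.66 [1.708 2.418 0.642] -1.457
yaw -3.345590253035276
[537.59 107.65  48.49] [-18.7  13.3   5.5] 38.68 [2.139 2.848 0.812] -1.458
yaw -3.3340965747757014
```

```bash
python3 -m crank '[[0,0,0,0,0.001,0,0.034],[0,0,0,0,0.0006,0,0.034],[0,0,0,0,0,0,0.034]]' >/dev/null; python3 m.py;  python3 -m crank '[[0,0,0,0,0.0004,0,0.034],[0,0,0,0,0,0,0.034]]' >/dev/null; python3 m.py
```

```text
[537.62 108.19  48.46] [-20.2   1.8   6.9] 38.87 [0.485 3.008 0.104] -1.454
yaw -3.3711769237498803
[537.61 108.28  48.46] [-21.1  -0.9   6.1] 38.88 [-0.026  3.015  0.045] -1.454
yaw -3.3820592302997268
```

```bash
python3 -m crank '[[0,0,0,0,0,-0.0008,0.034],[0,0,0,-0.0002,0,0,0.034]]' >/dev/null; python3 m.py;  python3 -m crank '[[0,0,0,0,0,0,0.045],[0,0,0,0,0,0,0.055],[0,0,0,0,0,-0.0005,0.065],[0,0,0,-0.02,0,0,0.075],[0,0,0,-0.05,0,0,0.075],[0,0,0,-0.05,0,0,0.085],[0,0,0,0,0,0,0.085]]'; cat > meas.py <<'E'
from h import *
import sys
d=grab('wrist',sys.argv[1])
P=cloud(d)
m=(abs(P[:,:,2]-60)<5)&(P[:,:,0]>495)&(P[:,:,0]<640)&(abs(P[:,:,1]-108)<40)
n,l,st,_=cv2.connectedComponentsWithStats(m.astype(np.uint8)); k=1+st[1:,4].argmax(); m=l==k
print(st[k])
L=[];Rr=[];Tp=[]
for v in range(st[k][1]+6,st[k][1]+st[k][3]-12):
    us=np.where(m[v])[0]; L.append((us.min()-.5,v)); Rr.append((us.max()+.5,v))
for E in (L,Rr):
    Q=onz(d,E,60); p=np.polyfit(Q[:,0],Q[:,1],1); print('edge deg',np.degrees(np.arctan(p[0])),'y@575',np.polyval(p,575))
for u in range(st[k][0]+6,st[k][0]+st[k][2]-6):
    vs=np.where(m[:,u])[0]; Tp.append((u,vs.min()-.5))
Q=onz(d,Tp,60); p=np.polyfit(Q[:,1],Q[:,0],1); print('end deg',-np.degrees(np.arctan(p[0])),'x@110',np.polyval(p,110))
c=d['frame'][150:350,200:350,::-1]
cv2.imwrite('pics/z'+sys.argv[1],cv2.resize(c,None,fx=3,fy=3,interpolation=cv2.INTER_CUBIC))
E
python3 meas.py w5.png; python3 m.py
```

```text
[537.64 108.28  48.72] [-11.8  -0.2   0.8] 38.77 [-0.053  1.872  0.002] -1.453
yaw -3.3900667383177114
t: 9.8
position: [540.2, 108.4, 173.2]
orientation: [0.709, 0.021, 0.704, -0.021]
ft_force: [-0.2, 0.1, -0.5]
opening: 85.3
[ 248  188   57  129 5587]
edge deg -2.5759718153779234 y@575 85.40877077047287
edge deg -2.646488341567428 y@575 125.29813067026424
end deg -3.377323536531906 x@110 525.5439835676369
[539.29 108.32 170.77] [ 0.9  0.1 -0.1] 85.3 [ 0.026  0.026 -0.006] -1.453
yaw -3.397678698936327
```

View pics/zw5.png

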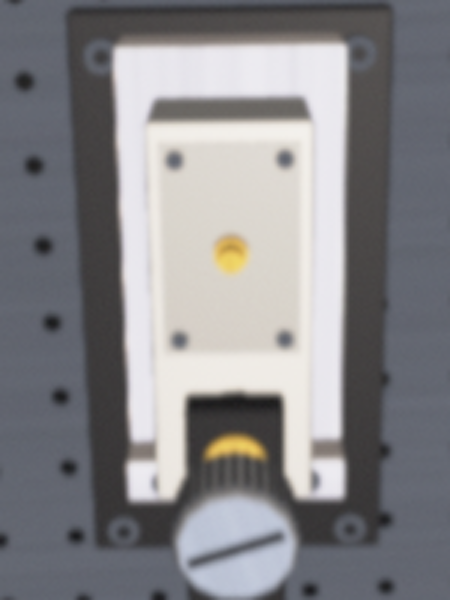

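```bash
python3 m.py; python3 meas.py w6.png; python3 - <<'E'
from h import *
d=grab('wrist')
# bed edges: bright vs dark plate
hsv=cv2.cvtColor(d['frame'],cv2.COLOR_RGB2GRAY).astype(float); hsv=cv2.GaussianBlur(hsv,(3,3),0)
Lp=[];Rp=[]
for v in range(172,290,2):
    r=hsv[v]
    g=np.diff(r)
    uL=225+np.argmax(g[225:255]); uR=300+np.argmin(g[300:330])
    Lp.append((uL+.5,v));Rp.append((uR+.5,v))
for E in (Lp,Rp):
    Q=onz(d,E,30); p=np.polyfit(Q[:,0],Q[:,1],1); r=abs(Q[:,1]-np.polyval(p,Q[:,0])); k=r<1
    p=np.polyfit(Q[k,0],Q[k,1],1); print('bed deg',np.degrees(np.arctan(p[0])),np.polyval(p,575),k.mean(),[e[0] for e in E[::12]])
E
```

```text
[539.29 108.32 170.77] [ 0.9  0.1 -0.1] 85.3 [ 0.026  0.026 -0.006] -1.453
yaw -3.397678698936327
[ 248  191   57  129 5654]
edge deg -2.597583053755935 y@575 85.38438350266959
edge deg -2.8852977433312668 y@575 125.25670844356927
end deg -2.3439964077298496 x@110 525.6143903701516
bed deg -2.6586409460124587 75.68061265035254 1.0 [np.float64(237.5), np.float64(238.5), np.float64(239.5), np.float64(240.5), np.float64(241.5)]
bed deg -2.689596348681691 136.15088288112867 1.0 [np.float64(316.5), np.float64(315.5), np.float64(315.5), np.float64(315.5), np.float64(314.5)]
```

View pics/w6.png

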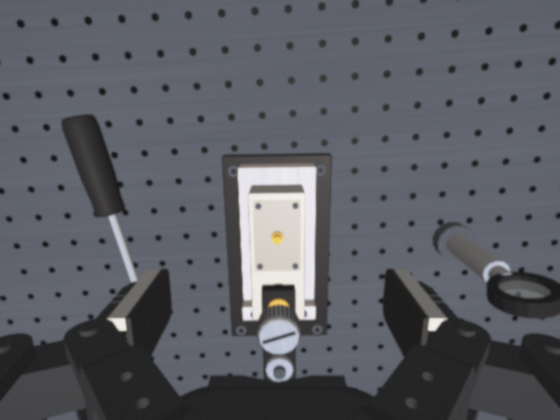

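```bash
python3 - <<'E'
from h import *
s=manip.read_state(); o=rot(s['orientation']); 
for n in ('wrist','scene','side'):
    d=grab(n); P=cloud(d)
    m=(P[:,:,2]>107)&(P[:,:,2]<122)&(abs(P[:,:,0]-605)<25)&(abs(P[:,:,1]-104)<25)
    nn,l,st,_=cv2.connectedComponentsWithStats(m.astype(np.uint8)); k=1+st[1:,4].argmax(); m=l==k
    z=np.median(P[m][:,2])
    cs,_=cv2.findContours(m.astype(np.uint8),0,2); e=cv2.fitEllipse(cs[0])
    print(n,st[k],z,e, onz(d,[e[0]],z), P[m].mean(0), np.percentile(P[m],[1,99],axis=0))
np.set_printoptions(precision=2,suppress=True)
t=np.array([605,104.3,102]); print(o.T@(t-s['position']), s['position'])
E
```

```text
wrist [ 257  317   44   43 1442] 113.30808635113348 ((278.51837158203125, 338.1714782714844), (40.7801628112793, 43.59212112426758), 87.30854034423828) [[602.00410684 104.59697427 113.30808635]] [602.3413674  104.57135287 112.84759215] [[591.55766078  91.94323036 107.40754071]
 [615.48422335 117.04440085 114.81799463]]
scene [312 185  17  15 201] 112.98371720787509 ((320.3472900390625, 191.658447265625), (14.552815437316895, 16.336406707763672), 91.10838317871094) [[605.89910765 104.1822554  112.98371721]] [605.9983572  104.03065121 112.83403863] [[592.74659005  92.16450039 107.76776048]
 [617.2391904  116.57202509 116.09402245]]
side [248 224  18  16 222] 111.84158797406235 ((256.55108642578125, 231.603515625), (14.469732284545898, 18.088123321533203), 87.34046936035156) [[603.81468509 108.08046754 111.84158797]] [603.86205895 107.88301914 111.51103115] [[592.120179    94.39057023 107.2321615 ]
 [616.61039061 118.93705155 113.66084172]]
[66.32  0.03 66.92] [538.26 108.25 168.38]
```

```bash
python3 -m crank '[[0,0,0,0,0,0.03,0.06],[0,0,0,0,0,0.03,0.05],[0,0,0,0.01,0.0002,0.006,0.05],[-10,0,0,0.01,0,0,0.05],[-10,0,0,0.01,0,0,0.05],[-10,0,0,0.006,0,0,0.05],[-10,0,0,0,0,0,0.05],[-10,0,0,0,0,0,0.05],[-10,0,0,0,0,0,0.05],[-10,0,0,0,0,0,0.05],[0,0,0,0,0,0,0.05],[0,0,0,0,0,0,0.05]]'
python3 m.py; python3 - <<'E'
from h import *
d=grab('wrist','w7.png')
s=manip.read_state(); print(rot(s['orientation']).round(3))
E
```

```text
t: 11.6
position: [604.1, 104.6, 132.7]
orientation: [0.592, -0.387, 0.592, 0.387]
ft_force: [0.3, 1.1, -0.6]
opening: 50.1
[604.1  104.61 132.71] [ 0.3  1.1 -0.6] 50.11 [-0.007 -0.017 -0.014] -2.683
yaw 66.36285278084017
[[-0.001 -0.916  0.4  ]
 [-0.     0.4    0.916]
 [-1.     0.001 -0.   ]]
```

View pics/w7.png

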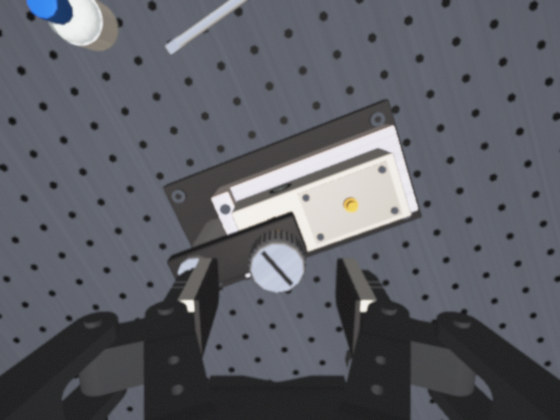

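```bash
python3 - <<'E'
from h import *
d=grab('wrist')
P=cloud(d)
m=(abs(P[:,:,2]-114)<2.2)&(abs(P[:,:,0]-605)<25)&(abs(P[:,:,1]-104)<25)
v,u=np.where(m); print(u.min(),u.max(),v.min(),v.max(),m.sum(),np.nanmedian(P[m][:,2]))
hs=cv2.cvtColor(d['frame'],cv2.COLOR_RGB2HSV); print(d['frame'][268,265],d['frame'][245,290])
cs,_=cv2.findContours(m.astype(np.uint8),0,1); c=max(cs,key=cv2.contourArea)
print(cv2.minEnclosingCircle(c),cv2.fitEllipse(c))
for p in ((278,267),cv2.minEnclosingCircle(c)[0]): print(onz(d,[p],114.))
A=onz(d,[(251,267),(305,267),(278,240),(278,293)],114);print(A, np.linalg.norm(A[0]-A[1]),np.linalg.norm(A[2]-A[3]))
s=manip.read_state(); print(s['position'])
E
```

```text
249 305 238 291 2170 113.38277354201428
[191 198 214] [126 123 122]
((276.5, 265.3333435058594), 27.893253326416016) ((276.7297668457031, 265.513671875), (49.87043762207031, 54.05459976196289), 91.28333282470703)
[[604.13492596 104.18014752 114.        ]]
[[604.43318311 103.14638833 114.        ]]
[[615.46510046  99.22575029 114.        ]
 [592.80047915 109.12517315 114.        ]
 [598.88426593  92.12394688 114.        ]
 [609.40542015 116.28138953 114.        ]] 24.73223871553759 26.34913133310843
[604.31554905 104.57063325 132.95939546]
```

The head centre measures (604.2, 104), so the tool is over it to within 1 mm. I'll descend to TCP z≈102 and close.

```bash
python3 -m crank '[[0,0,0,0.015,0,0,0.05],[0,0,0,0.015,0,0,0.05],[0,0,0,0.001,0,0,0.045],[0,0,0,0,0,0,0.035],[0,0,0,0,0,0,0.02],[0,0,0,0,0,0,0.02],[0,0,0,0,0,0,0.02],[0,0,0,0,0,0,0.02]]'; python3 m.py
python3 - <<'E'
from h import *
d=grab('side'); c=d['frame'][155:310,180:330,::-1]
cv2.imwrite('pics/d8.png',cv2.resize(c,None,fx=3.8,fy=3.8,interpolation=cv2.INTER_CUBIC))
E
```

```text
t: 12.7
position: [604.2, 104.8, 102.7]
orientation: [0.591, -0.388, 0.591, 0.388]
ft_force: [-4.7, 1.6, 3.8]
opening: 24.2
[604.24 104.8  102.73] [-4.7  1.6  3.8] 24.22 [0.215 0.819 0.006] -2.687
yaw 66.60706039173779
```

View pics/d8.png

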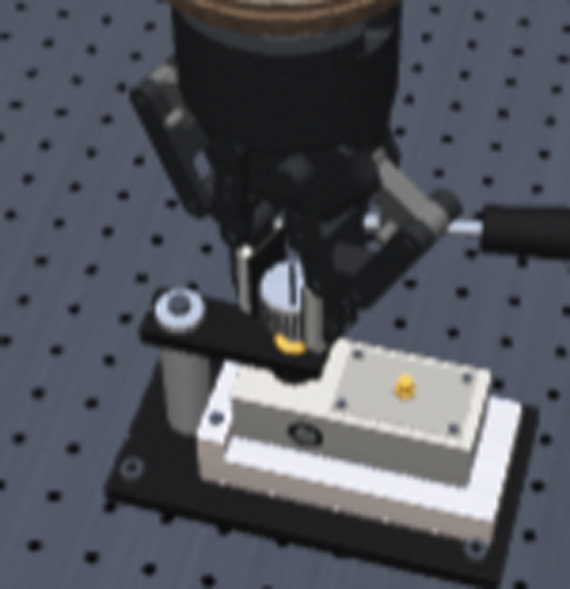

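```bash
cat > a.py <<'E'
from h import *
M=[];F=[]
for i in range(5):
    s=manip.read_state(); M.append(s['moment']);F.append(s['ft_force'])
    if i<4: manip.grab_frame('side')
M=np.array(M);o=rot(s['orientation'])
print('t',round(s['t'],2),'Mz',M[:,2].mean().round(4),'sd',M[:,2].std().round(3),'Mxy',M.mean(0)[:2].round(2),'F',np.mean(F,0).round(1),'z',s['position'].round(2),'yaw',np.degrees(np.arctan2(-o[0,1],o[1,1])).round(1),'j6',s['joint_pos'][5].round(3))
E
python3 a.py; python3 -m crank '[[8,0,0,0.0001,0,0,0.02],[8,0,0,0.0001,0,0,0.02],[8,0,0,0.0001,0,0,0.02],[8,0,0,0.0001,0,0,0.02],[0,0,0,0,0,0,0.02]]'; python3 a.py
```

```text
t 12.95 Mz -0.0282 sd 0.036 Mxy [0.2  0.83] F [-5.2  1.   3.4] z [604.22 104.77 102.72] yaw 66.6 j6 -2.687
t: 13.58
position: [603.9, 105.0, 102.3]
orientation: [0.675, -0.209, 0.676, 0.21]
ft_force: [-8.0, 2.5, 3.9]
opening: 24.1
t 13.78 Mz -0.0272 sd 0.039 Mxy [0.49 1.24] F [-8.  3.  4.] z [603.96 105.   102.32] yaw 34.6 j6 -2.129
```

```bash
python3 -m crank '[[0,0,0,0,0.0007,-0.0005,0.02],[8,0,0,0.0001,0,0,0.02],[8,0,0,0.0001,0,0,0.02],[0,0,0,0,0,0,0.02]]'; python3 a.py
python3 - <<'E'
from h import *
d=grab('side'); c=d['frame'][155:310,180:330,::-1]
cv2.imwrite('pics/d9.png',cv2.resize(c,None,fx=3.8,fy=3.8,interpolation=cv2.INTER_CUBIC))
E
```

```text
t: 14.28
position: [603.8, 105.2, 102.1]
orientation: [0.698, -0.114, 0.698, 0.115]
ft_force: [-2.2, 3.5, 4.7]
opening: 23.9
t 14.47 Mz -0.0405 sd 0.023 Mxy [0.76 0.46] F [-2.8  4.3  5. ] z [603.76 105.19 102.04] yaw 18.8 j6 -1.853
```

View pics/d9.png

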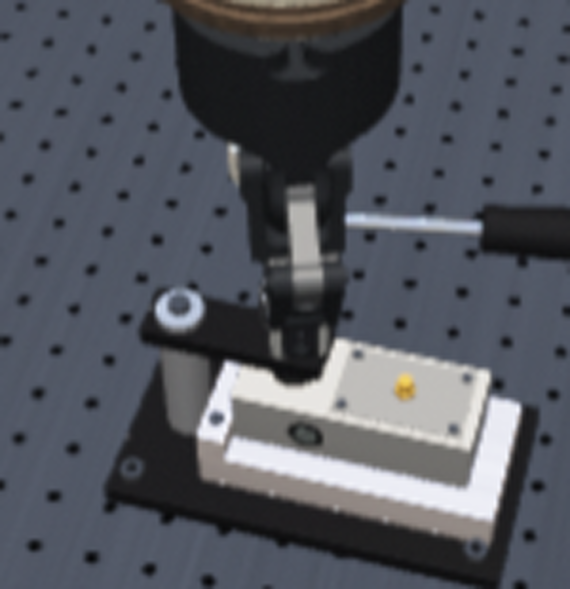

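```bash
python3 -m crank '[[8,0,0,0.0001,0.0002,0,0.02],[8,0,0,0.0001,0.0002,0,0.02],[0,0,0,0,0,0,0.02]]'>/dev/null; python3 a.py;python3 -m crank '[[8,0,0,0.0001,0.0,0,0.02],[8,0,0,0.0001,0.000,0,0.02],[0,0,0,0,0,0,0.02]]'>/dev/null; python3 a.py
```

```text
t 15.1 Mz -0.0291 sd 0.015 Mxy [0.61 0.42] F [-2.4  3.8  5.9] z [603.73 105.42 101.84] yaw 3.0 j6 -1.575
t 15.68 Mz 0.0152 sd 0.024 Mxy [0.87 0.41] F [-3.   6.1  6. ] z [603.74 105.6  101.68] yaw -13.0 j6 -1.296
```

```bash
python3 -m crank '[[0,0,0,0,0.0007,-0.0004,0.02],[8,0,0,0.0001,0.0,0,0.02],[4,0,0,0,0.000,0,0.02],[0,0,0,0,0,0,0.02]]'>/dev/null; python3 a.py;python3 -m crank '[[8,0,0,0.0001,0.0,0,0.02],[4,0,0,0.0001,0.000,0,0.02],[0,0,0,0,0,0,0.02]]'>/dev/null; python3 a.py
```

```text
t 16.38 Mz 0.0236 sd 0.017 Mxy [0.17 0.11] F [-0.7  1.1  5.3] z [603.76 105.84 101.61] yaw -25.0 j6 -1.086
t 16.95 Mz 0.0652 sd 0.013 Mxy [0.33 0.07] F [-0.5  1.9  6.8] z [603.84 105.97 101.54] yaw -37.0 j6 -0.876
```

```bash
python3 -m crank '[[8,0,0,0.0001,0.0,0,0.02],[0,0,0,0,0,0,0.02],[0,0,0,0,0,0,0.02]]'>/dev/null; python3 a.py; python3 a.py; python3 - <<'E'
from h import *
d=grab('side'); c=d['frame'][155:310,180:330,::-1]
cv2.imwrite('pics/d10.png',cv2.resize(c,None,fx=3.8,fy=3.8,interpolation=cv2.INTER_CUBIC))
d=grab('scene','s10.png'); c=d['frame'][140:275,255:365,::-1]
cv2.imwrite('pics/s10.png',cv2.resize(c,None,fx=4.4,fy=4.4,interpolation=cv2.INTER_CUBIC))
E
```

```text
t 17.52 Mz 0.0878 sd 0.021 Mxy [0.44 0.05] F [-0.3  2.8  7. ] z [603.9  106.04 101.52] yaw -45.0 j6 -0.737
t 17.73 Mz 0.1103 sd 0.012 Mxy [0.41 0.04] F [0.2 2.5 6.9] z [603.9  106.05 101.5 ] yaw -45.0 j6 -0.737
```

View pics/d10.png

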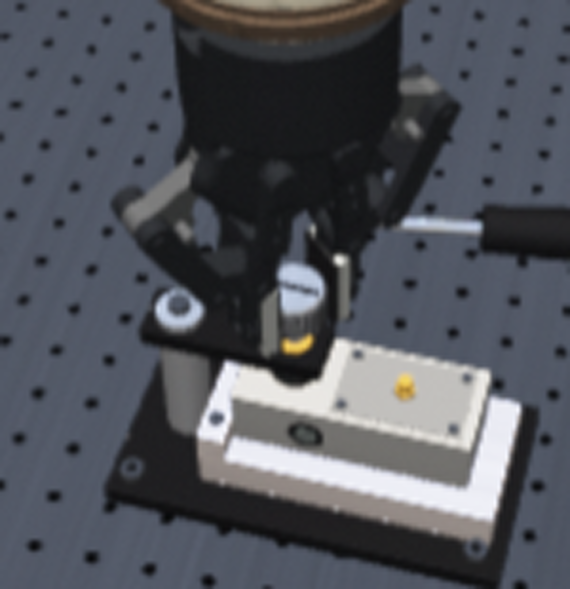

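View pics/s10.png

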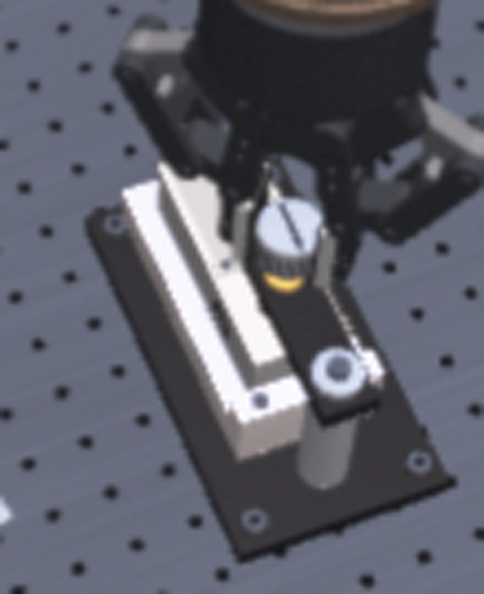

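```bash
python3 -m crank '[[6,0,0,0.0001,0.0,0,0.02],[0,0,0,0,0,0,0.02],[0,0,0,0,0,0,0.02]]'>/dev/null; python3 a.py; python3 a.py;python3 a.py
```

```text
t 18.4 Mz 0.0817 sd 0.008 Mxy [ 0.48 -0.01] F [0.1 3.2 7.3] z [603.97 106.07 101.48] yaw -51.0 j6 -0.632
t 18.6 Mz 0.1016 sd 0.013 Mxy [ 0.48 -0.02] F [-0.2  3.2  7.4] z [603.96 106.12 101.47] yaw -51.0 j6 -0.632
t 18.8 Mz 0.0817 sd 0.018 Mxy [ 0.5  -0.01] F [-0.3  3.1  7.4] z [603.97 106.08 101.47] yaw -51.0 j6 -0.632
```

```bash
python3 -m crank '[[4,0,0,0.0001,0.0,0,0.02],[0,0,0,0,0,0,0.02],[0,0,0,0,0,0,0.02]]'>/dev/null; python3 a.py; python3 a.py;python3 a.py
```

```text
t 19.38 Mz 0.1358 sd 0.041 Mxy [ 0.51 -0.03] F [-0.1  3.3  7.9] z [603.99 106.1  101.45] yaw -55.0 j6 -0.562
t 19.57 Mz 0.1254 sd 0.034 Mxy [ 0.52 -0.02] F [0.3 2.8 8. ] z [604.   106.14 101.44] yaw -55.0 j6 -0.562
t 19.77 Mz 0.1244 sd 0.018 Mxy [ 0.51 -0.  ] F [0.2 3.1 8.2] z [603.99 106.12 101.44] yaw -55.0 j6 -0.562
```

The reading at rest is 0.128 N m, which is snug. I'll stop turning, unload the downward press, release and back off straight up.

```bash
python3 -m crank '[[0,0,0,-0.0005,0,0,0.02],[0,0,0,0,0,0,0.03],[0,0,0,0,0,0,0.04],[0,0,0,0,0,0,0.05],[0,0,0,-0.01,0,0,0.05],[0,0,0,-0.03,0,0,0.05],[0,0,0,-0.03,0,0,0.05],[0,0,0,0,0,0,0.05],[0,0,0,0,0,0,0.05]]'; python3 a.py; python3 a.py; python3 - <<'E'
from h import *
d=grab('side'); c=d['frame'][205:310,200:330,::-1]
cv2.imwrite('pics/d11.png',cv2.resize(c,None,fx=5,fy=5,interpolation=cv2.INTER_CUBIC))
d=grab('scene','s11f.png'); c=d['frame'][140:275,255:365,::-1]
cv2.imwrite('pics/s11.png',cv2.resize(c,None,fx=4.4,fy=4.4,interpolation=cv2.INTER_CUBIC))
grab('wrist','w11.png')
E
```

```text
t: 20.9
position: [603.2, 106.0, 170.9]
orientation: [0.626, 0.329, 0.626, -0.329]
ft_force: [0.6, -0.3, -0.6]
opening: 49.8
t 21.1 Mz 0.0119 sd 0.018 Mxy [0.01 0.  ] F [ 0.1  0.  -0.4] z [603.07 106.   170.31] yaw -55.4 j6 -0.556
t 21.3 Mz -0.0005 sd 0.02 Mxy [-0.    0.02] F [-0.3 -0.  -0.1] z [603.26 106.   170.76] yaw -55.4 j6 -0.556
```

View pics/d11.png

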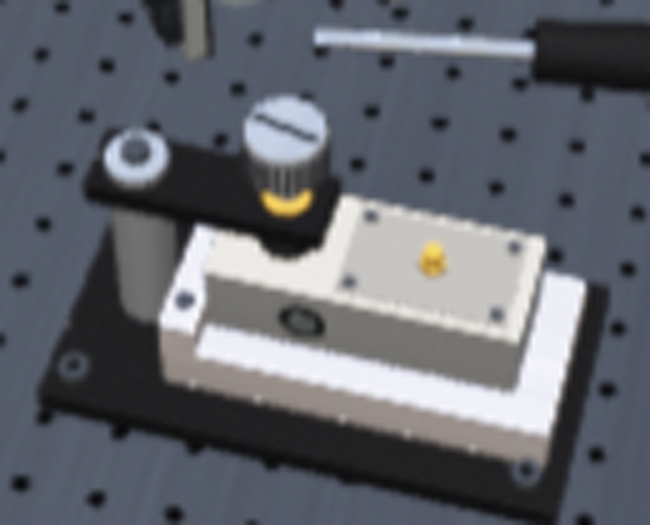

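View pics/w11.png

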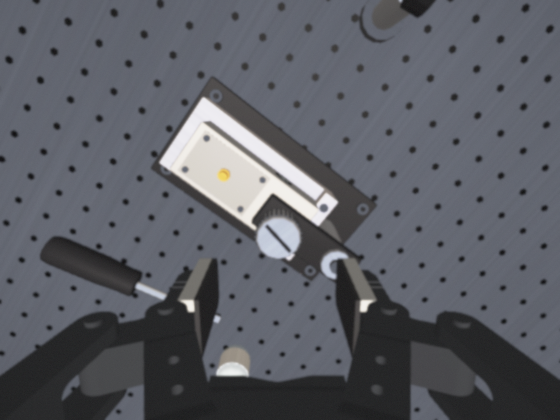

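```bash
python3 - <<'E'
from h import *
d=grab('wrist'); P=cloud(d)
c=d['frame'][205:270,245:310,::-1]; cv2.imwrite('pics/slot.png',cv2.resize(c,None,fx=8,fy=8,interpolation=cv2.INTER_CUBIC))
g=cv2.cvtColor(d['frame'],cv2.COLOR_RGB2GRAY)
yy,xx=np.mgrid[0:420,0:560]; m=(g<120)&((xx-277)**2+(yy-239)**2<17**2)
v,u=np.where(m); Q=onz(d,np.c_[u,v],112)[:,:2]; w=np.linalg.svd(Q-Q.mean(0))[2][0]; print('slot',len(u),np.degrees(np.arctan2(w[1],w[0])))
m=(abs(P[:,:,2]-60)<5)&(P[:,:,0]>495)&(P[:,:,0]<586)&(abs(P[:,:,1]-108)<40)
n,l,st,_=cv2.connectedComponentsWithStats(m.astype(np.uint8)); m=l==1+st[1:,4].argmax()
v,u=np.where(m); Q=onz(d,np.c_[u,v],60)[:,:2]
# edge fits in world
a=np.radians(-2.7); A=np.array([[np.cos(a),np.sin(a)],[-np.sin(a),np.cos(a)]]); q=(Q-[575,105.4])@A.T
b=np.arange(-40,8,2); lo=[];hi=[];cc=[]
for x in b:
    k=abs(q[:,0]-x)<1
    if k.sum()>10: cc.append(x);lo.append(q[k,1].min());hi.append(q[k,1].max())
for e in (lo,hi):
    p=np.polyfit(cc,e,1); print('edge rel bed(-2.7) deg',np.degrees(p[0]),p[1])
print('end x',[q[abs(q[:,1]-y)<1,0].min().round(1) for y in (-15,-5,5,15)])
E
```

```text
slot 100 -14.718504387116468
edge rel bed(-2.7) deg 0.07847887706227037 -19.448417595498302
edge rel bed(-2.7) deg 0.26311461452284646 20.817913711126607
end x [np.float64(-48.0), np.float64(-48.1), np.float64(-48.1), np.float64(-48.2)]
```

View pics/slot.png

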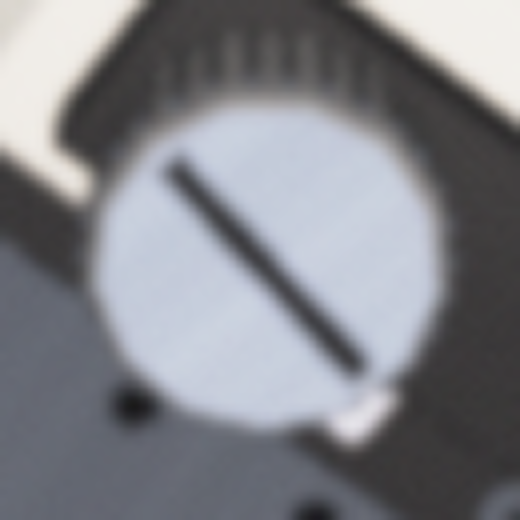

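```bash
python3 - <<'E'
from h import *
print(manip.job_done(), manip.read_state()['t'])
E
```

```text
the job is handed in; nothing more can be done
the job is handed in; nothing more can be done
```

The module is seated against the ledge and clamped snug, and the job was handed in at about 21.5 s.

- **Seating:** I pinched the module's free end, squared it to the mount and slid it about 13 mm to the ledge. At first one corner touched before the rest. I turned it under about 20 N of push until the contact force sat inside the end face, then let go. After release and again after clamping, the long edges were within about 0.3° of the bed. The end position put the module at the ledge to within about 1 mm, roughly the camera calibration error.
- **Clamping:** I turned the thumbscrew about 122° clockwise. Resistance rose over roughly the last 45° to 0.128 N m at rest, and I stopped there. With nothing gripped, the sensor read about zero. The screw slot turned about 118°, so roughly 4° was lost to springback or slip. I put the remaining clamp force at roughly 17–25 N.
- **Less certain:** The torque signal was noisy, about 0.02–0.04 N m per reading. One averaged step did not rise as expected, and before the foot touched the readings were about −0.03 rather than +0.03 N m. The clamp force is therefore an estimate, but within the 10–40 N limits.
- **Clearance:** The gripper ended clear of everything, about 50 mm above the screw head. I never brought it near the lens post, bottle or screwdriver.

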